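# Load the spacers on a welding fixture post

## Task

Load the welding fixture: thread the tall narrow sleeve down the post first, then the short wide collar on top of it, and press the stack down until the stiff sliding seat is fully home on the base plate and both rings sit flat. Let go, and leave the hammer, the jar and the grey square where they are.

Things in the scene. Friction and masses are not known exactly. Their poses are not given: they have to be found in the camera images.
- fixture: steel base plate 100 x 80 x 12 mm (x, y, z), bolted to the table, with an upright aluminium locating post in its centre: 25 mm diameter, its top 88 mm above the table, the last 6 mm tapered to 16 mm diameter. Origin: centre of the plate's underside, on the post's axis; z up along the post. Cannot be moved.
- post_foot (a point): foot of the post, on its axis at the top face of the base plate (12 mm above the table)
- post_top (a point): tip of the post, on its axis, 88 mm above the table
- seat (a joint): steel disc, 48 mm diameter and 8 mm thick, that slides up and down around the post. 0 = fully home on the base plate, positive = raised (m); it starts raised by 18 to 26 mm. It is stiff and stays where it is left: about 10 N moves it down, the weight of the rings does not.
- seat_face (a point): centre of the seat disc's upper face, on the post's axis; 20 mm above the table when the seat is home
- sleeve: tall narrow steel ring, loose: outer diameter 42 mm, bore 28 mm, 30 mm tall, about 0.18 kg, standing flat on the table. Origin: on its axis at its underside; z along its axis.
- sleeve_mid (a point): centre of the sleeve: on its axis at half height
- collar: short wide steel ring, loose: outer diameter 56 mm, bore 28 mm, 18 mm tall, about 0.26 kg, lying flat on the table. Origin: on its axis at its underside; z along its axis.
- collar_mid (a point): centre of the collar: on its axis at half height
- hammer: bystander: hammer lying flat, its handle along its x axis; leave it
- tipjar: bystander: glass jar with black cap, 60 mm diameter, 85 mm tall; origin at the centre of its underside; leave it
- square: bystander: grey L-shaped welding square lying flat, arms 90 and 106 mm long, 18 mm thick; leave it
Things that resemble listed ones, but are neither listed nor needed, are in the scene too. Leave any green or yellow look-alike of the collar alone.

How it is judged:
At the end, for the whole second after the job is handed in: The seat is within 3 mm of fully home; the sleeve is on the post, flat on the seat, and the collar is on the post, flat on the sleeve (each centre within 5 mm of the post's axis, heights within about 5 mm, tilt under 4 degrees), both at rest and released (value of joint seat below 0.003 m and z of sleeve_mid in the frame of post_foot between 0.019 and 0.0275 m and horizontal distance between each of sleeve_mid, collar_mid and post_foot below 0.005 m and z of collar_mid in the frame of post_foot between 0.043 and 0.0515 m and angle between the z axis of each of sleeve, collar and the z axis of fixture, either way round below 0.07 rad and linear speed of each of collar, sleeve below 0.02 m/s); the robot touches nothing.
It fails at once if the hammer was moved more than 30 mm (distance of hammer from where it was at the start of the episode above 0.03 m).
It fails at once if the jar was moved more than 30 mm (distance of tipjar from where it was at the start of the episode above 0.03 m).
It fails at once if the grey square was moved more than 30 mm (distance of square from where it was at the start of the episode above 0.03 m).
It also fails if it takes over 66 s, if anything falls off the work surface, if the arm or the gripper's body presses on something with over 40 N, if the wrist force passes 120 N, or if a joint passes its speed limit or range.

## Robot

A 6-joint arm with a two-finger parallel gripper is mounted at the origin on the work surface. World frame = base frame: x ahead of the robot, y to its left, z up, the work surface at z = 0. Lengths are in m, angles in rad, forces in N, time in s.
With the tool pointing down it reaches from about 0.4 to 0.825 m from the base axis. Payload 7 kg.
Tool frame: the origin (TCP) lies midway between the tips of the shut fingers; the grasp point (between the pads) lies 19 mm behind it; z points along the fingers, y is the line along which they close (so a half turn about z gives the same grasp; the last joint's range is limited). The gripper opens to 88 mm and grips with 3 to 60 N. Pads are 19 mm wide; open, the fingers measure 130 mm over their backs; the gripper's body (78 mm by 193 mm) begins 47 mm behind the grasp point.
Start: joints at [-0.925, 0.359, 0.012, 0, -1.224, -0.288], TCP at [0.236, -0.632, 0.227] pointing down, gripper open.
Joint ranges: [-3.07, 3.07], [-1.43, 2.12], [-1.02, 1.25], [-3.03, 1.67], [-3.05, -0], [-3.03, 3.03]. Speed limits (rad/s): [2.39, 2.39, 3.01, 3.14, 3.14, 3.14].

## Interface

Orientations are given as [roll, pitch, yaw] about the fixed x, y, z axes, in that order (R = Rz(yaw) Ry(pitch) Rx(roll)).
In Python, from station import arm gives the robot as it stands.
- The arm moves only by the tool servo_tool, never from a script. Its argument "deltas" is a list of rows, each a list of 7 numbers: the closure, from -1 (fully open) to 1 (shut), then the shift along the tool's x, y, z in mm, then the turn, a rotation vector about the tool's x, y, z in degrees. In form: [[gripper, x, y, z, ax, ay, az], ...]. A call has 1 to 20 rows; each row shifts and turns the commanded pose from where the row before left it, along the tool's axes as they then stand; what a row does not reach is not made up. A row lasts 1/12 s, in which the tool goes at most 41.7 mm and 7.16 degrees, less where a joint would pass 70% of its speed; a pose out of reach is approached as far as the arm can. A call is refused whole if a number of a shift passes 41.7 or a number of a turn 7.16, either way. A call with a gripper value outside its range is refused whole. The fingers move at their own pace and stop on an object; "squeeze" is the grip in N (left out, the last holds). Time passes only in rows, so rows that do not move let the fingers close. It gives the time, the measured TCP pose, the force, the opening and the grip force at its end, in the units of the state.
- arm.get_state(): the state, without advancing time (a new reading comes with each control period).
- arm.grab_frame(name): name is "scene" or "top"; returns a dict with "color" (420x560x3 uint8, red, green, blue), "K" (3x3 intrinsics, pixels), "position" and "orientation" of the camera in the world. Camera axes: x right, y down, z forward; pixel columns grow to the right and rows downward; lengths in m; the calibration is good to about 2 mm. A picture is of the moment at which its call begins. There is no depth.
- arm.job_done(): hands the job in; it is judged then, once.
Trained networks look in a picture, given as the dict that the camera call returned (one of the last four; its "shot" number tells which), for a name from the list of things; names that differ only in an ending like _2 or _b are one class to them, and where a whole thing is asked for, a point or a joint stands for the part that bears it (a point fixed in the world has none). Each returns a list of dicts, best first, with "conf" (0 to 1); they miss things now and then, are a little off and sometimes report something else, mostly with a low value. They report only what shows in the picture. A call takes as long as a camera call. They do not tell look-alikes from the thing itself.
- arm.recognise(query, picture): "at" ([x, y, z] in m, in the coordinates of the camera as it stood for that picture, good to about 4 mm: the middle of the surface that is visible of it).
The state is a dict: "t": time; "q": joint angles; "qd": joint speeds; "joint_efforts": joint torques, N m; "eef_pos": TCP position; "ee_rot": TCP orientation; "force": force on the tool from outside, world axes, zero at the start; "moment": the same for the moment, N m; "width": finger opening in m; "gripper_force": force on a finger pad.
Only numpy, scipy, OpenCV 4.12 (cv2) and the standard library are available. Lean on these libraries where they do the work, as an engineer would, in place of code of your own. Each camera call takes 0.05 s, during which the arm holds its last target. There are 200 camera calls.

## Working session

There is one attempt and no reset: what is moved stays moved. The work goes in short steps, Python scripts to look and compute and a tool call to move; the robot and the scene stay as the last step left them, time stands still between calls to the robot, and variables do not carry over. Pictures are saved under pics/ and viewed, at most 10 in all, crops included, and the job is handed in when it is done.

Besides the shell and the picture viewer there is one more tool, called after "Call:" as name(argument=value, ...) on one line, values as JSON. servo_tool: Moves the arm, as the interface text tells. Its arguments: {"type":"object","properties":{"deltas":{"type":"array","items":{"type":"array","items":{"type":"number"}}},"squeeze":{"type":"number"}},"required":["deltas"]}

```bash
mkdir -p pics; cat > h.py <<'E'
import numpy as np, cv2
from station import arm
from scipy.spatial.transform import Rotation as R
def Rm(o):
    o=np.array(o,float)
    return o if o.shape==(3,3) else (R.from_euler('xyz',o).as_matrix() if o.size==3 else R.from_quat(o).as_matrix())
def w(f,p): return Rm(f['orientation'])@np.array(p)+np.array(f['position'])
def ray(f,u,v,z):
    d=Rm(f['orientation'])@np.linalg.inv(f['K'])@[u,v,1]; c=np.array(f['position']); return c+d*(z-c[2])/d[2]
def proj(f,p):
    q=np.array(f['K'])@(Rm(f['orientation']).T@(np.array(p)-f['position'])); return q[:2]/q[2]
def save(f,n,crop=None,s=1):
    im=f['color'][:,:,::-1]
    if crop: im=im[crop[1]:crop[3],crop[0]:crop[2]]
    cv2.imwrite('pics/'+n,cv2.resize(im,None,fx=s,fy=s,interpolation=cv2.INTER_CUBIC))
E
python3 - <<'E'
from h import *
s=arm.get_state(); print({k:np.round(v,3).tolist() for k,v in s.items()})
for n in ('top','scene'):
    f=arm.grab_frame(n); save(f,n+'0.png'); print(n,f['position'],f['orientation'],f['K'])
    for q in ('fixture','seat','sleeve','collar','hammer','tipjar','square'):
        for d in arm.recognise(q,f)[:4]:
            p=w(f,d['at']); print(q,round(d['conf'],2),p.round(3),proj(f,p).round())
E
```

```text
{'t': 0.0, 'q': [-0.925, 0.359, 0.011, -0.0, -1.224, -0.288], 'qd': [0.0, 0.001, -0.0, 0.0, -0.0, 0.001], 'joint_efforts': [0.001, -58.272, 29.307, 6.998, 0.007, -0.0], 'eef_pos': [0.236, -0.632, 0.226], 'ee_rot': [3.14, -0.0, -2.784], 'force': [-0.682, 1.185, -0.636], 'moment': [-0.013, -0.012, 0.061], 'gripper_force': 0.0, 'width': 0.088}
top [0.3854108  0.02327516 1.09330874] [-2.95856219 -0.01311007 -1.55982301] [[441.55299096   0.         280.42586559]
 [  0.         441.55299096 206.9832816 ]
 [  0.           0.           1.        ]]
fixture 0.79 [ 0.541 -0.034  0.013] [298. 225.]
fixture 0.2 [ 0.547 -0.221  0.027] [375. 223.]
seat 0.68 [ 0.546 -0.027  0.039] [296. 221.]
sleeve 0.45 [ 0.547 -0.213  0.03 ] [372. 222.]
collar 0.81 [0.375 0.233 0.017] [186. 292.]
collar 0.8 [0.582 0.291 0.016] [168. 207.]
collar 0.59 [0.492 0.224 0.016] [193. 243.]
collar 0.59 [0.461 0.127 0.019] [232. 256.]
hammer 0.74 [0.587 0.461 0.025] [ 97. 203.]
tipjar 0.95 [ 0.567 -0.414  0.085] [463. 212.]
tipjar 0.45 [ 0.544 -0.027  0.037] [296. 222.]
square 0.93 [ 0.726 -0.017  0.014] [292. 153.]
scene [ 1.41542672 -0.54899964  0.83210392] [-2.21921671 -0.00782126  0.99157501] [[524.34832915   0.         280.01320395]
 [  0.         524.34832915 210.98646303]
 [  0.           0.           1.        ]]
fixture 0.98 [ 0.568 -0.039  0.009] [262. 235.]
seat 0.64 [ 0.568 -0.036  0.037] [263. 226.]
sleeve 0.63 [ 0.558 -0.216  0.019] [194. 256.]
collar 0.83 [0.588 0.293 0.016] [371. 195.]
collar 0.75 [0.501 0.224 0.015] [331. 187.]
collar 0.69 [0.569 0.124 0.018] [316. 210.]
collar 0.6 [0.38  0.232 0.016] [308. 166.]
hammer 0.88 [0.588 0.451 0.021] [414. 176.]
tipjar 0.71 [ 0.599 -0.426  0.057] [108. 291.]
square 0.98 [ 0.737 -0.023  0.021] [308. 269.]
```

View pics/top0.png

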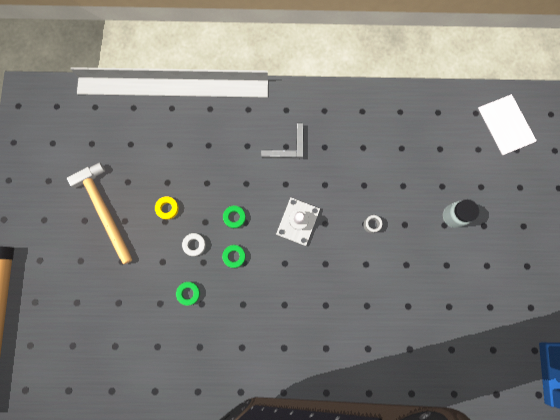

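View pics/scene0.png

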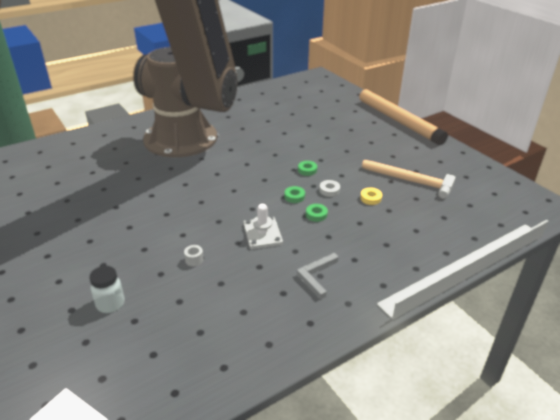

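Top view: the plain grey ring at (193,244) is the collar candidate. The rings at (234,217), (234,256) and (187,293) are green and the one at (166,208) is yellow, so they are look-alikes. The sleeve is at (373,223), the post at (299,218), the square at (285,145), the jar at (463,212) and the hammer at (105,215). In the scene view the grey ring is at (330,187) and the sleeve at (194,256). I'll confirm the ring in an enlarged crop.

```bash
python3 - <<'E'
from h import *
T=arm.grab_frame('top'); S=arm.grab_frame('scene')
def crop(f,u,v,r=32,s=8):
    im=f['color'][v-r:v+r,u-r:u+r,::-1]; return cv2.resize(im,(300,300),interpolation=cv2.INTER_CUBIC)
cv2.imwrite('pics/crops.png',np.vstack([np.hstack([crop(T,200,244),crop(T,298,222)]),np.hstack([crop(S,330,187),crop(S,262,228)])])[:600,:600])
np.savez('f0.npz',T=T['color'],S=S['color'])
def blob(f,u,v,r,th):
    im=f['color'].astype(int); m=((im.min(2)>th)).astype(np.uint8)
    n,l,st,c=cv2.connectedComponentsWithStats(m)
    sub=l[v-r:v+r,u-r:u+r]; k=np.bincount(sub[sub>0]).argmax()
    cs,_=cv2.findContours((l==k).astype(np.uint8),cv2.RETR_EXTERNAL,cv2.CHAIN_APPROX_NONE)
    e=cv2.fitEllipse(cs[0]); (cx,cy),rad=cv2.minEnclosingCircle(cs[0])
    return e,st[k]
for f,n,pts in ((T,'T',((193,244,.018,'collar'),(373,223,.03,'sleeve'))),(S,'S',((330,187,.018,'collar'),(194,256,.03,'sleeve')))):
    for u,v,z,name in pts:
        for th in (110,140,170):
            e,st=blob(f,u,v,14,th); print(n,name,th,np.round(e[0],1),np.round(e[1],1),st, ray(f,*e[0],z).round(4), ray(f,*e[0],z/2).round(4))
E
```

```text
T collar 110 [271.2 170.8] [431.1 542. ] [     0      5    560    392 158153] [0.6768 0.0355 0.018 ] [0.6793 0.0356 0.009 ]
T collar 140 [192.8 244.1] [22.3 22.8] [182 233  23  23 336] [0.4899 0.2234 0.018 ] [0.4907 0.2251 0.009 ]
T collar 170 [192.8 244.2] [21.5 22.3] [182 233  23  23 305] [0.4898 0.2234 0.018 ] [0.4906 0.2251 0.009 ]
T sleeve 110 [271.2 170.8] [431.1 542. ] [     0      5    560    392 158153] [0.6736 0.0353 0.03  ] [0.6776 0.0355 0.015 ]
T sleeve 140 [372.6 223.2] [16.4 18. ] [364 215  18  17 182] [ 0.5452 -0.2138  0.03  ] [ 0.5474 -0.2172  0.015 ]
T sleeve 170 [373.4 223. ] [15.6 16.4] [366 215  16  17 124] [ 0.5456 -0.2159  0.03  ] [ 0.5478 -0.2192  0.015 ]
S collar 110 [300.7 226.8] [277.4 688.7] [     0      0    560    420 131834] [0.6014 0.052  0.018 ] [0.5924 0.0587 0.009 ]
S collar 140 [329.7 185.6] [13.4 21.9] [319 179  22  14 243] [0.4964 0.2229 0.018 ] [0.4862 0.2314 0.009 ]
S collar 170 [329.5 185.5] [11.4 19.9] [320 180  20  12 173] [0.4961 0.2227 0.018 ] [0.4859 0.2312 0.009 ]
S sleeve 110 [300.7 226.8] [277.4 688.7] [     0      0    560    420 131834] [0.6134 0.0432 0.03  ] [0.5984 0.0542 0.015 ]
S sleeve 140 [193.1 250.7] [13.7 20.5] [183 244  21  14 205] [ 0.5519 -0.2153  0.03  ] [ 0.5358 -0.2091  0.015 ]
S sleeve 170 [192.9 250.6] [11.4 18.2] [184 245  19  12 123] [ 0.5511 -0.2155  0.03  ] [ 0.5349 -0.2093  0.015 ]
```

View pics/crops.png

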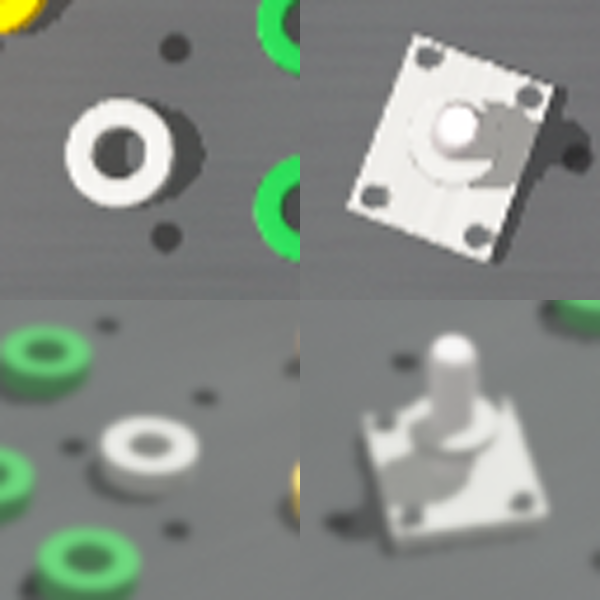

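The crop shows the grey ring is plain steel, wide and flat, with green and yellow ones around it. That makes the ring at top (193,244) / scene (330,187) the collar. The post tip is at about (299.5,217) in top, and the plate is turned by about 20°.

```bash
python3 - <<'E'
from h import *
T=arm.grab_frame('top'); S=arm.grab_frame('scene'); k=64/300
t=lambda x,y:(266+(x-300)*k-.5,190+y*k-.5)
s=lambda x,y:(230+(x-300)*k-.5,196+(y-300)*k-.5)
print('tip T',ray(T,*t(457,127),.086).round(4))
c=[ray(T,*t(*p),.012) for p in ((415,35),(553,87),(490,262),(347,208))]; print('plate T',np.mean(c,0).round(4), np.round(c,3).tolist())
print('seat T',ray(T,*t(451,143),.04).round(4))
print('tip S',ray(S,*s(453,347),.086).round(4))
# ring model check: residual of projection of outer/inner top circle by edge maximisation
from scipy.optimize import minimize
def fit(f,x0,r,z,lo):
    g=cv2.GaussianBlur(f['color'].min(2).astype(np.float32),(0,0),.7)
    a=np.linspace(0,2*np.pi,72,endpoint=False)
    def smp(c,rr):
        P=np.array([proj(f,[c[0]+rr*np.cos(b),c[1]+rr*np.sin(b),z]) for b in a],np.float32)
        return cv2.remap(g,P[:,0].copy(),P[:,1].copy(),cv2.INTER_LINEAR)[:,0]
    cost=lambda c:-(np.mean(smp(c,(r+lo)/2))*2+0*1-np.mean(smp(c,r+.003))-np.mean(smp(c,max(lo-.003,.0))))
    m=minimize(cost,x0,method='Nelder-Mead',options=dict(xatol=1e-4,initial_simplex=[[x0[0],x0[1]],[x0[0]+.006,x0[1]],[x0[0],x0[1]+.006]])); return m.x.round(4),round(m.fun,1)
for n,f in (('T',T),('S',S)):
    print(n,'collar',fit(f,(.491,.224),.028,.018,.014),'sleeve',fit(f,(.547,-.214),.021,.03,.014))
E
```

```text
tip T [ 0.55   -0.0311  0.086 ]
plate T [ 0.5512 -0.0321  0.012 ] [[0.612, -0.012, 0.012], [0.584, -0.086, 0.012], [0.491, -0.053, 0.012], [0.518, 0.023, 0.012]]
seat T [ 0.5491 -0.0305  0.04  ]
tip S [ 0.5535 -0.0293  0.086 ]
T collar (array([0.4896, 0.2233]), np.float64(-255.8)) sleeve (array([ 0.5457, -0.2154]), np.float64(-196.5))
S collar (array([0.4958, 0.223 ]), np.float64(-108.4)) sleeve (array([ 0.5512, -0.2157]), np.float64(-87.9))
```

Call:
servo_tool(deltas=[[-1, 0, 0, 0, 0, 0, 7], [-1, 0, 0, 0, 0, 0, 7], [-1, 0, 0, 0, 0, 0, 6.5], [-1, -19.5, 26, 4, 0, 0, 0], [-1, -19.5, 26, 4, 0, 0, 0], [-1, -19.5, 26, 4, 0, 0, 0], [-1, -19.5, 26, 4, 0, 0, 0], [-1, -19.5, 26, 4, 0, 0, 0], [-1, -19.5, 26, 4, 0, 0, 0], [-1, -19.5, 26, 4, 0, 0, 0], [-1, -19.5, 26, 4, 0, 0, 0], [-1, -19.5, 26, 4, 0, 0, 0], [-1, -19.5, 26, 4, 0, 0, 0], [-1, -19.5, 26, 4, 0, 0, 0], [-1, -19.5, 26, 4, 0, 0, 0], [-1, -19.5, 26, 4, 0, 0, 0], [-1, -19.5, 26, 4, 0, 0, 0], [-1, -19.5, 26, 4, 0, 0, 0], [-1, 0, 0, 0, 0, 0, 0]], squeeze=20)

```text
t: 2.58
eef_pos: [0.5316, -0.2387, 0.1659]
ee_rot: [3.141, 0.0, -3.138]
force: [-0.4, -0.6, 1.0]
width: 0.0872
gripper_force: 0.0
```

Call:
servo_tool(deltas=[[-1, -8, 11.5, 0, 0, 0, 0], [-1, -8, 11.5, 0, 0, 0, 0], [-1, 0, 0, 20, 0, 0, 0], [-1, 0, 0, 25, 0, 0, 0], [-1, 0, 0, 25, 0, 0, 0], [-1, 0, 0, 25, 0, 0, 0], [-1, 0, 0, 25, 0, 0, 0], [-1, 0, 0, 20, 0, 0, 0], [-1, 0, 0, 10, 0, 0, 0], [-1, 0, 0, 5, 0, 0, 0], [-1, 0, 0, 4, 0, 0, 0], [-1, 0, 0, 0, 0, 0, 0]])

```text
t: 3.58
eef_pos: [0.5453, -0.2193, 0.0078]
ee_rot: [-3.141, 0.0, 3.141]
force: [0.2, -0.8, 0.7]
width: 0.0872
gripper_force: 0.0
```

Call:
servo_tool(deltas=[[1, 0, 0, 0, 0, 0, 0], [1, 0, 0, 0, 0, 0, 0], [1, 0, 0, 0, 0, 0, 0], [1, 0, 0, 0, 0, 0, 0], [1, 0, 0, 0, 0, 0, 0], [1, 0, 0, 0, 0, 0, 0], [1, 0, 0, 0, 0, 0, 0], [1, 0, 0, 0, 0, 0, 0]], squeeze=30)

```text
t: 4.25
eef_pos: [0.5451, -0.2191, 0.0077]
ee_rot: [3.141, 0.0, 3.142]
force: [-0.3, 1.3, 2.4]
width: 0.0409
gripper_force: 30.0
```

```bash
python3 - <<'E'
from h import *
T=arm.grab_frame('top'); S=arm.grab_frame('scene'); s=arm.get_state(); print(s['eef_pos'],s['width'])
save(T,'gT.png',(333,183,413,263),5);a=cv2.imread('pics/gT.png'); save(S,'gS.png',(150,200,230,280),5)
cv2.imwrite('pics/g.png',np.hstack([a,cv2.imread('pics/gS.png')]))
E
```

```text
[ 0.54501994 -0.21911686  0.00768839] 0.04036280996672918
```

View pics/g.png

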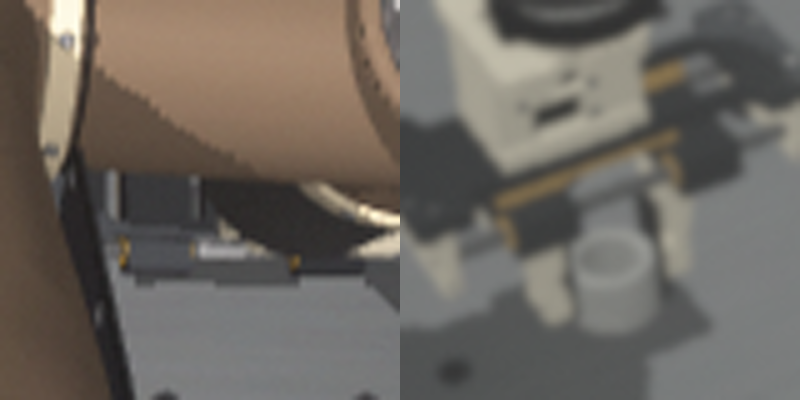

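The sleeve is between the fingers in the scene crop, with its top at about (192,252) px, so it hasn't moved. The 40.4 mm opening suggests it may be gripped off-centre along x, so I'll check.

```bash
python3 - <<'E'
from h import *
S=arm.grab_frame('scene');s=arm.get_state(); e=s['eef_pos'];print(s['width'],s['gripper_force'],s['t'])
for dx in (0,.005,.010,.015):
    a=[proj(S,[e[0]+dx,e[1],z]) for z in (0,.03)]; print(dx,np.round(a,1).tolist(),'crop',np.round([( (q[0]-150)*5+400,(q[1]-200)*5) for q in a]).tolist())
for y in (-.0215,.0215,-.04,.04):
  for x in (-.0095,.0095): q=proj(S,[e[0]+x,e[1]+y,e[2]]); print(x,y,((q-[150,200])*5+[400,0]).round())
E
```

```text
0.040653173900376885 30.00031031901017 4.4
0 [[191.6, 259.3], [190.3, 249.7]] crop [[608.0, 297.0], [602.0, 248.0]]
0.005 [[192.5, 260.5], [191.3, 250.9]] crop [[612.0, 303.0], [606.0, 254.0]]
0.01 [[193.4, 261.8], [192.2, 252.1]] crop [[617.0, 309.0], [611.0, 260.0]]
0.015 [[194.4, 263.0], [193.2, 253.3]] crop [[622.0, 315.0], [616.0, 267.0]]
-0.0095 -0.0215 [555. 290.]
0.0095 -0.0215 [573. 313.]
-0.0095 0.0215 [639. 256.]
0.0095 0.0215 [657. 279.]
-0.0095 -0.04 [518. 304.]
0.0095 -0.04 [535. 328.]
-0.0095 0.04 [674. 242.]
0.0095 0.04 [693. 265.]
```

The fingers project onto the scene picture correctly, so that camera's x is right and the grip is about 6 mm off-centre. I'll regrasp.

Call:
servo_tool(deltas=[[0, 0, 0, 0, 0, 0, 0], [0, 0, 0, 0, 0, 0, 0], [0, 0, 0, 0, 0, 0, 0], [0, -3.5, 0, 0, 0, 0, 0], [0, -3.5, 0, 0, 0, 0, 0], [0, 0, 0, 0, 0, 0, 0], [1, 0, 0, 0, 0, 0, 0], [1, 0, 0, 0, 0, 0, 0], [1, 0, 0, 0, 0, 0, 0], [1, 0, 0, 0, 0, 0, 0], [1, 0, 0, 0, 0, 0, 0], [1, 0, 0, 0, 0, 0, 0]], squeeze=30)

```text
t: 5.4
eef_pos: [0.5517, -0.2192, 0.0075]
ee_rot: [3.142, -0.0, 3.142]
force: [0.7, 0.9, -2.2]
width: 0.0405
gripper_force: 30.0
```

```bash
python3 - <<'E'
from h import *
S0=dict(arm.grab_frame('scene')); s=arm.get_state(); print(s['eef_pos'],s['width'])
from scipy.optimize import minimize
d=np.load('f0.npz'); a=np.linspace(0,2*np.pi,72,endpoint=False)
# collar / sleeve now in S
f=S0; g=cv2.GaussianBlur(f['color'].min(2).astype(np.float32),(0,0),.7)
# post silhouette in original pictures: left/right edges per row, refine axis
for n,u0,u1,rows in (('S',250,275,range(204,222)),):
    im=d[n].min(2).astype(float)
    for r in rows:
        x=im[r,u0:u1]; gx=np.diff(x); print(r,u0+gx.argmax()+.5,u0+gx.argmin()+.5,x.astype(int).tolist() if r in(205,208,212,216) else '')
for z in (.05,.07,.082,.088): print(z,proj(f,[.5535,-.0293,z]).round(2),proj(f,[.551,-.031,z]).round(2),proj(f,[.5555,-.0293,z]).round(2))
E
```

```text
[ 0.55162787 -0.21920813  0.00745325] 0.04047400938317269
204 258.5 265.5 
205 258.5 265.5 [125, 126, 125, 126, 126, 127, 130, 144, 181, 225, 242, 245, 246, 245, 241, 224, 185, 149, 132, 129, 128, 127, 128, 128, 128]
206 257.5 266.5 
207 257.5 266.5 
208 257.5 266.5 [94, 85, 84, 88, 99, 115, 136, 159, 184, 208, 220, 227, 231, 231, 226, 217, 200, 172, 144, 130, 128, 128, 128, 128, 127]
209 255.5 267.5 
210 255.5 267.5 
211 256.5 267.5 
212 256.5 267.5 [123, 122, 121, 121, 123, 126, 136, 151, 162, 166, 163, 161, 161, 160, 160, 163, 165, 160, 145, 131, 126, 126, 126, 125, 126]
213 256.5 267.5 
214 256.5 267.5 
215 256.5 268.5 
216 254.5 269.5 [125, 126, 125, 128, 135, 148, 161, 167, 167, 165, 162, 160, 159, 158, 159, 162, 171, 178, 172, 156, 139, 132, 138, 147, 144]
217 254.5 269.5 
218 266.5 270.5 
219 266.5 257.5 
220 250.5 256.5 
221 250.5 254.5 
0.05 [262.32 217.44] [261.19 217.14] [262.75 217.87]
0.07 [262.22 210.88] [261.07 210.58] [262.65 211.3 ]
0.082 [262.15 206.88] [261.   206.58] [262.59 207.3 ]
0.088 [262.12 204.87] [260.97 204.57] [262.56 205.29]
```

Call:
servo_tool(deltas=[[1, 0, 0, -10, 0, 0, 0], [1, 0, 0, -20, 0, 0, 0], [1, 0, 0, -30, 0, 0, 0], [1, 0, 0, -30, 0, 0, 0], [1, 0, 0, -22, 0, 0, 0], [1, 0, 10, 0, 0, 0, 0], [1, -1, 20, 0, 0, 0, 0], [1, -1, 30, 0, 0, 0, 0], [1, 0, 34, 0, 0, 0, 0], [1, 0, 34, 0, 0, 0, 0], [1, 0, 30, 0, 0, 0, 0], [1, 0, 20, 0, 0, 0, 0], [1, 0, 11, 0, 0, 0, 0], [1, 0, 0, 0, 0, 0, 0], [1, 0, 0, 0, 0, 0, 0]], squeeze=30)

```text
t: 6.7
eef_pos: [0.5535, -0.0299, 0.1196]
ee_rot: [-3.141, -0.001, -3.14]
force: [-0.6, -0.1, -2.1]
width: 0.0404
gripper_force: 30.0
```

```bash
python3 - <<'E'
from h import *
S=arm.grab_frame('scene'); s=arm.get_state(); print(s['eef_pos'],s['width'])
save(S,'p1.png',(212,145,312,265),5)
e=s['eef_pos']; z0=e[2]-.0075
for z in (z0,z0+.03):
  q=[proj(S,[e[0]+dx,e[1]+dy,z]) for dx,dy in ((0,0),(.0121,-.0172),(-.0121+.0001,.0172),(.0172,.0121),(-.0172,-.0121))]
  print(z,((np.array(q)-[212,145])*5).round().tolist())
for d in arm.recognise('sleeve',S)[:2]: print(d['conf'],w(S,d['at']).round(4))
E
```

```text
[ 0.55352639 -0.03051794  0.11949702] 0.040806782921974
0.11199702071275508 [[248.0, 259.0], [230.0, 284.0], [265.0, 236.0], [289.0, 269.0], [207.0, 249.0]]
0.14199702071275508 [[247.0, 207.0], [229.0, 231.0], [265.0, 183.0], [289.0, 217.0], [206.0, 197.0]]
0.53 [ 0.5661 -0.0275  0.1322]
```

View pics/p1.png

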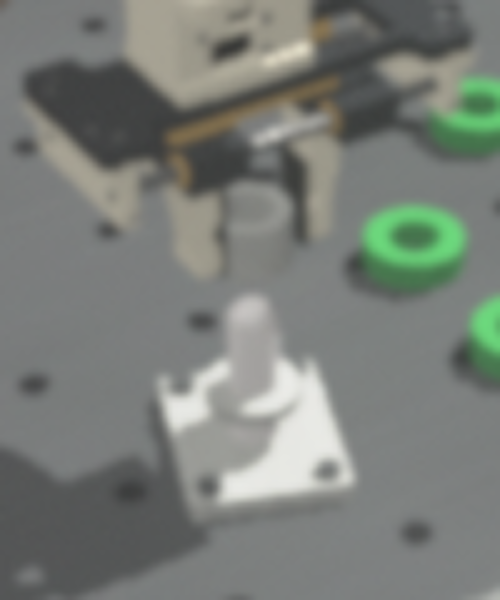

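The sleeve hangs straight above the post, at u≈258 in the crop against ≈252 for the post axis. I'll measure both numerically.

```bash
python3 - <<'E'
from h import *
S=arm.grab_frame('scene'); im=S['color'].astype(int)
for r in range(180,203,3): print(r,im[r,250:278].sum(1).__floordiv__(3).tolist())
for c in (260,263,266): print('col',c,im[178:216,c].mean(1).astype(int).tolist())
e=arm.get_state()['eef_pos']
J=[(proj(S,[e[0]+a,e[1]+b,e[2]])-proj(S,e))/1 for a,b in ((.001,0),(0,.001))]; print(J)
E
```

```text
180 [69, 63, 63, 62, 62, 63, 64, 66, 71, 76, 82, 87, 87, 85, 82, 82, 83, 78, 68, 62, 61, 67, 89, 121, 141, 148, 148, 146]
183 [80, 81, 90, 98, 102, 101, 104, 118, 129, 133, 136, 138, 139, 139, 141, 143, 142, 131, 110, 86, 69, 69, 93, 125, 145, 150, 149, 143]
186 [143, 145, 147, 147, 140, 124, 108, 111, 120, 125, 127, 128, 128, 129, 131, 133, 138, 144, 144, 129, 101, 82, 99, 136, 154, 155, 148, 141]
189 [148, 149, 149, 147, 140, 121, 107, 117, 130, 134, 134, 134, 136, 136, 139, 142, 143, 142, 133, 118, 96, 79, 91, 121, 142, 148, 146, 141]
192 [149, 149, 149, 142, 124, 100, 96, 113, 128, 133, 134, 134, 133, 132, 131, 129, 126, 124, 119, 110, 96, 81, 90, 115, 132, 136, 134, 130]
195 [151, 150, 148, 148, 142, 126, 111, 113, 124, 127, 128, 129, 128, 128, 127, 126, 124, 122, 118, 117, 118, 120, 121, 124, 126, 127, 127, 128]
198 [151, 151, 149, 147, 141, 127, 112, 116, 125, 129, 130, 130, 128, 127, 126, 124, 123, 122, 121, 122, 126, 127, 128, 129, 128, 128, 129, 129]
201 [128, 131, 131, 130, 127, 125, 123, 125, 127, 128, 128, 128, 129, 128, 128, 128, 127, 128, 128, 129, 129, 130, 129, 129, 129, 128, 128, 129]
col 260 [68, 68, 82, 109, 131, 136, 131, 128, 127, 127, 128, 134, 141, 140, 134, 130, 128, 128, 128, 129, 130, 130, 129, 128, 129, 138, 160, 181, 192, 193, 189, 181, 173, 167, 165, 164, 164, 164]
col 263 [103, 87, 85, 107, 132, 139, 135, 130, 129, 129, 131, 136, 141, 138, 132, 129, 128, 128, 127, 127, 127, 128, 129, 128, 130, 144, 166, 183, 189, 187, 181, 173, 167, 162, 161, 160, 160, 161]
col 266 [102, 86, 83, 101, 125, 142, 146, 142, 138, 138, 142, 143, 138, 131, 126, 125, 124, 124, 124, 123, 123, 123, 125, 127, 129, 131, 135, 139, 142, 146, 148, 149, 151, 156, 161, 164, 166, 168]
[array([0.22317912, 0.2078773 ]), array([ 0.36302006, -0.13259355])]
```

Call:
servo_tool(deltas=[[1, -2, -0.5, 0, 0, 0, 0], [1, 0, 0, 8, 0, 0, 0], [1, 0, 0, 8, 0, 0, 0], [1, 0, 0, 5, 0, 0, 0], [1, 0, 0, 3, 0, 0, 0], [1, 0, 0, 2, 0, 0, 0], [1, 0, 0, 2, 0, 0, 0], [1, 0, 0, 2, 0, 0, 0]])

```text
t: 7.52
eef_pos: [0.556, -0.0307, 0.0895]
ee_rot: [-3.142, 0.0, -3.141]
force: [1.3, 0.1, -0.3]
width: 0.0406
gripper_force: 30.0
```

Call:
servo_tool(deltas=[[1, 0, 0, 2, 0, 0, 0], [1, 0, 0, 2, 0, 0, 0], [1, 0, 0, 2, 0, 0, 0], [1, 0, 0, 2, 0, 0, 0], [1, 0, 0, 2, 0, 0, 0]])

```text
t: 7.93
eef_pos: [0.5565, -0.0307, 0.0798]
ee_rot: [3.141, 0.001, -3.141]
force: [1.7, -1.4, -0.5]
width: 0.0405
gripper_force: 30.0
```

Call:
servo_tool(deltas=[[1, 0, 0, 4, 0, 0, 0], [1, 0, 0, 4, 0, 0, 0], [1, 0, 0, 4, 0, 0, 0], [1, 0, 0, 4, 0, 0, 0], [1, 0, 0, 4, 0, 0, 0], [1, 0, 0, 2, 0, 0, 0], [1, 0, 0, 0, 0, 0, 0]])

```text
t: 8.52
eef_pos: [0.5565, -0.0307, 0.0572]
ee_rot: [3.142, 0.001, -3.141]
force: [5.9, -2.8, -5.5]
width: 0.0406
gripper_force: 30.0
```

Call:
servo_tool(deltas=[[1, -1.5, 0, 0, 0, 0, 0], [1, 0, -0.5, 2, 0, 0, 0], [1, 0, 0, 2, 0, 0, 0], [1, 0, 0, 0, 0, 0, 0]])

```text
t: 8.85
eef_pos: [0.5564, -0.0314, 0.0527]
ee_rot: [-3.141, -0.002, 3.141]
force: [1.0, -1.0, -1.2]
width: 0.0404
gripper_force: 30.0
```

Call:
servo_tool(deltas=[[1, 0, 0, 2, 0, 0, 0], [1, 0, 0, 2, 0, 0, 0], [1, 0, 0, 0, 0, 0, 0]])

```text
t: 9.1
eef_pos: [0.5566, -0.0313, 0.0489]
ee_rot: [-3.141, -0.001, 3.141]
force: [-0.1, 0.5, -2.3]
width: 0.0412
gripper_force: 30.0
```

Call:
servo_tool(deltas=[[1, 0, 0, 2, 0, 0, 0], [1, 0, 0, 2, 0, 0, 0], [1, 0, 0, 0, 0, 0, 0]])

```text
t: 9.35
eef_pos: [0.5571, -0.0313, 0.0456]
ee_rot: [-3.141, -0.0, -3.142]
force: [-1.1, -0.1, -0.1]
width: 0.0407
gripper_force: 30.0
```

Call:
servo_tool(deltas=[[-0.2, 0, 0, 0, 0, 0, 0], [-0.4, 0, 0, 0, 0, 0, 0], [-1, 0, 0, 0, 0, 0, 0], [-1, 0, 0, 0, 0, 0, 0], [-1, 0, 0, -10, 0, 0, 0], [-1, 0, 0, -25, 0, 0, 0], [-1, 0, 0, -30, 0, 0, 0], [-1, 0, 0, -30, 0, 0, 0], [-1, 0, 15, 0, 0, 0, 0], [-1, 4, 30, 0, 0, 0, 0], [-1, 8, 35, 0, 0, 0, 0], [-1, 9, 35, 0, 0, 0, 0], [-1, 9, 35, 0, 0, 0, 0], [-1, 9, 35, 0, 0, 0, 0], [-1, 8, 30, 0, 0, 0, 0], [-1, 6, 20, 0, 0, 0, 0], [-1, 4, 10, 0, 0, 0, 0], [-1, 0, 0, 0, 0, 0, 0]])

```text
t: 10.85
eef_pos: [0.5, 0.2156, 0.1413]
ee_rot: [3.141, 0.001, -3.139]
force: [0.5, -0.7, -0.1]
width: 0.0879
gripper_force: 0.0
```

```bash
python3 - <<'E'
from h import *
S=arm.grab_frame('scene'); T=arm.grab_frame('top'); print(arm.get_state()['eef_pos'])
save(S,'a.png',(222,180,302,260),5); a=cv2.imread('pics/a.png'); save(T,'b.png',(260,180,340,260),5)
cv2.imwrite('pics/p2.png',np.hstack([a,cv2.imread('pics/b.png')]))
for z in (.038,.046,.068,.076): print(z,((proj(S,[.5558,-.031,z])-[222,180])*5).round())
E
```

```text
[0.50029252 0.21360898 0.14094472]
0.038 [201. 210.]
0.046 [201. 197.]
0.068 [201. 161.]
0.076 [200. 148.]
```

View pics/p2.png

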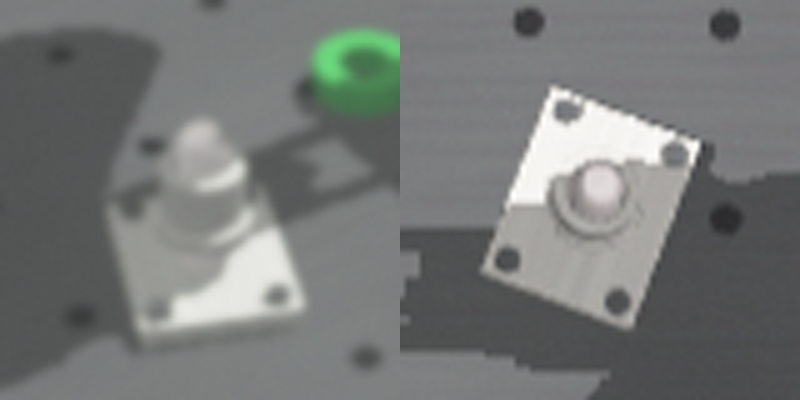

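The left crop shows the sleeve threaded on the post and flat on the raised seat, around (205,200). The right crop agrees, with the sleeve around (590,195). Next is the collar.

Call:
servo_tool(deltas=[[-1, 2.5, 4.5, 0, 0, 0, 0], [-1, 2, 4, 15, 0, 0, 0], [-1, 0, 0, 25, 0, 0, 0], [-1, 0, 0, 25, 0, 0, 0], [-1, 0, 0, 25, 0, 0, 0], [-1, 0, 0, 20, 0, 0, 0], [-1, 0, 0, 12, 0, 0, 0], [-1, 0, 0, 6, 0, 0, 0], [-1, 0, 0, 4, 0, 0, 0], [-1, 0, 0, 3, 0, 0, 0], [-1, 0, 0, 0, 0, 0, 0], [-1, 0, 0, 0, 0, 0, 0]])

```text
t: 11.95
eef_pos: [0.4963, 0.2224, 0.0063]
ee_rot: [3.141, 0.001, 3.141]
force: [0.4, -1.6, 0.8]
width: 0.0875
gripper_force: 0.0
```

Call:
servo_tool(deltas=[[-1, 0, 0, 2, 0, 0, 0], [1, 0, 0, 0, 0, 0, 0], [1, 0, 0, 0, 0, 0, 0], [1, 0, 0, 0, 0, 0, 0], [1, 0, 0, 0, 0, 0, 0], [1, 0, 0, 0, 0, 0, 0], [1, 0, 0, 0, 0, 0, 0], [1, 0, 0, 0, 0, 0, 0]], squeeze=40)

```text
t: 12.62
eef_pos: [0.496, 0.2225, 0.0037]
ee_rot: [3.141, 0.0, -3.141]
force: [0.4, 0.9, 0.0]
width: 0.0551
gripper_force: 40.0
```

```bash
python3 - <<'E'
from h import *
S=arm.grab_frame('scene'); s=arm.get_state(); print(s['eef_pos'],s['width'])
save(S,'p3.png',(290,150,370,220),7)
e=s['eef_pos']
for z in (0,.018):
  c=[proj(S,[e[0]+.028*np.cos(a),e[1]+.028*np.sin(a),z]) for a in np.linspace(0,6.28,60)]; c=(np.array(c)-[290,150]+.5)*7
  im=cv2.imread('pics/p3.png'); cv2.polylines(im,[c.astype(int)],True,(0,0,255),1); cv2.imwrite('pics/p3.png',im)
E
```

```text
[0.49603721 0.22248555 0.0036769 ] 0.05485663815074527
```

View pics/p3.png

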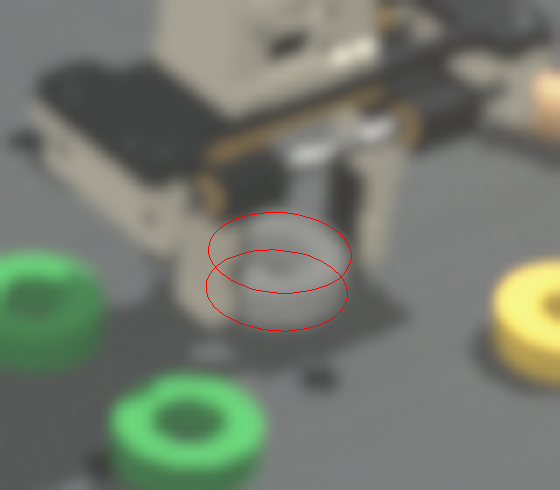

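The overlay drawn at the TCP falls on the held collar, around (280,270), so the grasp is centred. Now I'll carry it to the post.

Call:
servo_tool(deltas=[[1, 0, 0, -10, 0, 0, 0], [1, 0, 0, -25, 0, 0, 0], [1, 0, 0, -30, 0, 0, 0], [1, 0, 0, -30, 0, 0, 0], [1, 0, 0, -17, 0, 0, 0], [1, -3, -14, 0, 0, 0, 0], [1, -8, -30, 0, 0, 0, 0], [1, -8, -35, 0, 0, 0, 0], [1, -8, -35, 0, 0, 0, 0], [1, -8, -35, 0, 0, 0, 0], [1, -8, -35, 0, 0, 0, 0], [1, -8, -30, 0, 0, 0, 0], [1, -6, -25, 0, 0, 0, 0], [1, -4, -15, 0, 0, 0, 0], [1, 0, 0, 0, 0, 0, 0], [1, 0, 0, 0, 0, 0, 0]])

```text
t: 14.0
eef_pos: [0.5558, -0.0332, 0.1147]
ee_rot: [-3.141, -0.002, 3.139]
force: [0.6, 0.0, -2.8]
width: 0.0551
gripper_force: 40.0
```

Call:
servo_tool(deltas=[[1, -1, 1.5, 0, 0, 0, 0], [1, 0, 0, 6, 0, 0, 0], [1, 0, 0, 6, 0, 0, 0], [1, 0, 0, 6, 0, 0, 0], [1, 0, 0, 3, 0, 0, 0], [1, 0, 0, 2, 0, 0, 0], [1, 0, 0, 2, 0, 0, 0], [1, 0, 0, 2, 0, 0, 0], [1, 0, 0, 2, 0, 0, 0], [1, 0, 0, 0, 0, 0, 0]])

```text
t: 14.83
eef_pos: [0.5577, -0.0303, 0.0862]
ee_rot: [-3.142, -0.0, 3.142]
force: [0.1, -0.4, -2.8]
width: 0.055
gripper_force: 40.0
```

Call:
servo_tool(deltas=[[1, 0.7, -0.8, 0, 0, 0, 0], [1, 0, 0, 2, 0, 0, 0], [1, 0, 0, 2, 0, 0, 0], [1, 0, 0, 2, 0, 0, 0], [1, 0, 0, 2, 0, 0, 0], [1, 0, 0, 0, 0, 0, 0]])

```text
t: 15.33
eef_pos: [0.5569, -0.0311, 0.078]
ee_rot: [-3.141, -0.001, 3.142]
force: [-0.6, -0.4, -2.7]
width: 0.0549
gripper_force: 40.0
```

Call:
servo_tool(deltas=[[1, 0, 0, 2, 0, 0, 0], [1, 0, 0, 2, 0, 0, 0], [1, 0, 0, 2, 0, 0, 0], [1, 0, 0, 2, 0, 0, 0], [1, 0, 0, 2, 0, 0, 0], [1, 0, 0, 0, 0, 0, 0]], squeeze=60)

```text
t: 15.83
eef_pos: [0.5572, -0.031, 0.0684]
ee_rot: [-3.142, 0.0, -3.142]
force: [0.2, 0.0, -1.0]
width: 0.0547
gripper_force: 60.0
```

Call:
servo_tool(deltas=[[1, 0, 0, 2, 0, 0, 0], [1, 0, 0, 2, 0, 0, 0], [1, 0, 0, 2, 0, 0, 0], [1, 0, 0, 2, 0, 0, 0], [1, 0, 0, 0, 0, 0, 0]])

```text
t: 16.25
eef_pos: [0.5572, -0.031, 0.0602]
ee_rot: [3.142, 0.0, 3.142]
force: [0.5, -0.3, -2.1]
width: 0.0545
gripper_force: 60.0
```

Call:
servo_tool(deltas=[[1, 0, 0, 2, 0, 0, 0], [1, 0, 0, 2, 0, 0, 0], [1, 0, 0, 2, 0, 0, 0]])

```text
t: 16.5
eef_pos: [0.5572, -0.031, 0.0545]
ee_rot: [3.142, 0.0, -3.141]
force: [-1.7, 0.9, 2.8]
width: 0.0543
gripper_force: 60.0
```

Call:
servo_tool(deltas=[[1, 0, 0, 1, 0, 0, 0], [1, 0, 0, 1, 0, 0, 0], [1, 0, 0, 1, 0, 0, 0]])

```text
t: 16.75
eef_pos: [0.5576, -0.0311, 0.0534]
ee_rot: [-3.141, 0.001, -3.141]
force: [-10.0, 3.3, 30.6]
width: 0.0543
gripper_force: 60.0
```

It bottomed out at the expected height with 30 N. I'll relax, release and look.

Call:
servo_tool(deltas=[[1, 0.5, 0, -1.5, 0, 0, 0], [0, 0, 0, 0, 0, 0, 0], [-0.5, 0, 0, 0, 0, 0, 0], [-1, 0, 0, 0, 0, 0, 0], [-1, 0, 0, 0, 0, 0, 0], [-1, 0, 0, -10, 0, 0, 0], [-1, 0, 0, -25, 0, 0, 0], [-1, 0, 0, -30, 0, 0, 0], [-1, 0, 0, -30, 0, 0, 0], [-1, 0, 20, -10, 0, 0, 0], [-1, 0, 35, 0, 0, 0, 0], [-1, 0, 40, 0, 0, 0, 0], [-1, 0, 40, 0, 0, 0, 0], [-1, 0, 40, 0, 0, 0, 0], [-1, 0, 30, 0, 0, 0, 0], [-1, 0, 15, 0, 0, 0, 0], [-1, 0, 0, 0, 0, 0, 0]])

```text
t: 18.17
eef_pos: [0.5568, 0.1919, 0.1583]
ee_rot: [3.141, 0.001, -3.138]
force: [0.2, -0.5, 0.2]
width: 0.0876
gripper_force: 0.0
```

```bash
python3 - <<'E'
from h import *
S=arm.grab_frame('scene'); T=arm.grab_frame('top')
for f,n,c in ((S,'a.png',(222,180,302,260)),(T,'b.png',(260,180,340,260))):
    im=cv2.resize(f['color'][c[1]:c[3],c[0]:c[2],::-1],(400,400),interpolation=cv2.INTER_CUBIC)
    if f is S:
      for z,r,col in ((.068,.028,(0,0,255)),(.05,.028,(0,0,255)),(.020,.024,(255,0,0))):
        q=np.array([proj(f,[.5565+r*np.cos(a),-.031+r*np.sin(a),z]) for a in np.linspace(0,6.28,60)])
        cv2.polylines(im,[((q-c[:2]+.5)*5).astype(int)],True,col,1)
    cv2.imwrite('pics/'+n,im)
cv2.imwrite('pics/p4.png',np.hstack([cv2.imread('pics/a.png'),cv2.imread('pics/b.png')]))
E
```

```text
(no output)
```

View pics/p4.png

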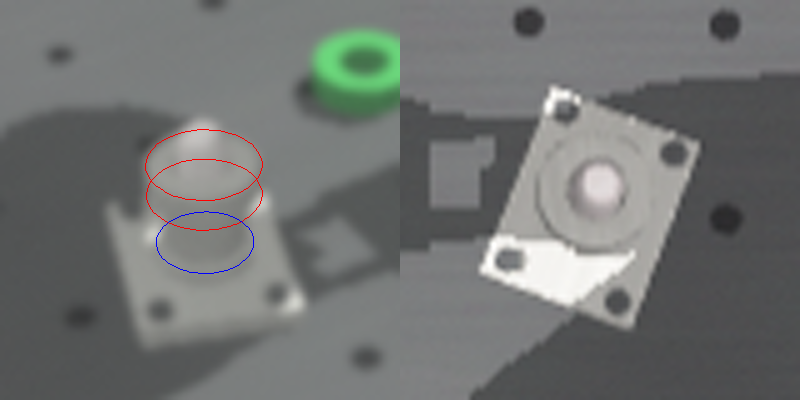

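The collar sits at the predicted "home" outline and is centred on the post (right crop, around (597,190)), but it's in shadow. I'll move the arm away for one clear check.

Call:
servo_tool(deltas=[[-1, 0, 20, -10, 0, 0, 0], [-1, 5, 35, 0, 0, 0, 0], [-1, 5, 35, 0, 0, 0, 0], [-1, 5, 35, 0, 0, 0, 0], [-1, 5, 30, 0, 0, 0, 0], [-1, 0, 15, 0, 0, 0, 0], [-1, 0, 0, 0, 0, 0, 0], [-1, 0, 0, 0, 0, 0, 0]])

```text
t: 18.93
eef_pos: [0.5368, 0.3582, 0.1678]
ee_rot: [-3.141, -0.001, 3.142]
force: [-0.1, -0.7, -0.8]
width: 0.0874
gripper_force: 0.0
```

```bash
python3 - <<'E'
from h import *
S=arm.grab_frame('scene'); c=(222,180,302,260); out=[]
im=cv2.resize(S['color'][c[1]:c[3],c[0]:c[2],::-1],(400,400),interpolation=cv2.INTER_CUBIC); im=cv2.convertScaleAbs(im,alpha=1.3,beta=-40)
o=im.copy()
for z,r,col in ((.068,.028,(0,0,255)),(.05,.021,(0,255,0)),(.020,.024,(255,0,0))):
    q=np.array([proj(S,[.5565+r*np.cos(a),-.031+r*np.sin(a),z]) for a in np.linspace(0,6.28,60)])
    cv2.polylines(o,[((q-c[:2]+.5)*5).astype(int)],True,col,1)
cv2.imwrite('pics/p5.png',np.hstack([im,o]))
E
```

```text
(no output)
```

View pics/p5.png

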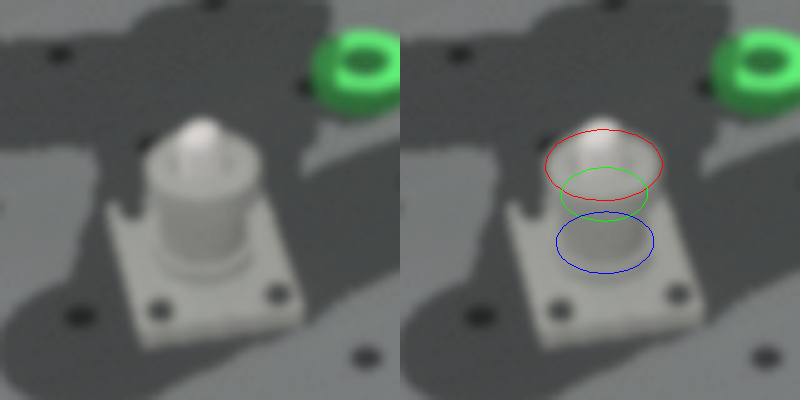

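The left crop shows plate, seat, sleeve and collar stacked flat with the post tip at (200,130). In the right crop the outlines of collar top, sleeve top and home seat fall on them.

```bash
python3 -c "
from station import arm
print(arm.job_done())"
```

```text
the job is handed in; nothing more can be done
None
```

I threaded the sleeve and then the collar onto the post, pressed the seat down until it bottomed at its home height (about 30 N), released and handed the job in at about 19 s; the last picture showed the stack flat, and I kept clear of the hammer, jar and square (no verdict was returned).

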